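# Chase the limed thread of the feeding cone's bracket

## Robot

A 6-joint arm with a two-finger parallel gripper is mounted at the origin on the work surface. World frame = base frame: x ahead of the robot, y to its left, z up, the work surface at z = 0. Lengths are in m, angles in rad, forces in N, time in s.
With the tool pointing down it reaches from about 0.275 to 0.725 m from the base axis. Payload 5.6 kg.
Tool frame: the origin (TCP) lies at the very end of the fingers, on their centre line; the grasp point (between the pads) lies 19 mm behind it; x points along the fingers, y is the direction in which the jaws open and shut, and the axes are right-handed (so a half turn about x gives the same grasp; the last joint's range is limited). The gripper opens to 85 mm and grips with 20 to 120 N. Pads are 22 mm wide; open, the fingers measure 114 mm over their backs; the gripper's body (76 mm by 85 mm) begins 54 mm behind the grasp point. The pads swing forward as they close: fully open they stand 13 mm farther back than shut.
Start: joints at [-1.06, 0.255, 0.108, 0, -1.424, -0.285], TCP at [0.123, -0.536, 0.231] pointing down, gripper open.
Joint ranges: [-2.95, 2.95], [-1.21, 1.97], [-1.09, 1.5], [-2.87, 1.71], [-2.94, -0.07], [-3.05, 3.05]. Speed limits (rad/s): [2.57, 2.57, 3.14, 3.14, 3.14, 3.14].

## Interface

Orientations are given as a unit quaternion [w, x, y, z].
In Python, from bench import monitor, read_camera, job gives the robot as it stands.
- The arm moves only by the tool step_arm, never from a script. Its argument "series" is text: rows parted by semicolons, each of 6 numbers parted by spaces: the shift along the tool's x, y, z in mm, then the turn, a rotation vector about the tool's x, y, z in degrees. In form: tx ty tz wx wy wz; .... A call has 1 to 5 rows; each row shifts and turns the commanded pose from where the row before left it, along the tool's axes as they then stand; what a row does not reach is not made up. A row lasts 1/10 s, in which the tool goes at most 50 mm and 8.59 degrees, less where a joint would pass 70% of its speed; a pose out of reach is approached as far as the arm can. A call is refused whole if a number of a shift passes 50 or a number of a turn 8.59, either way. A call with a gripper value outside its range is refused whole. "gripper" is the closure, from 0 (fully open) to 1 (shut), set as the call begins (left out, the last holds). The fingers move at their own pace and stop on an object; the grip force is fixed at half the most. Time passes only in rows, so rows that do not move let the fingers close. It gives the time, the measured TCP pose, the force and the opening at its end, in the units of the state.
- monitor.state(): the state, without advancing time (a new reading comes with each control period).
- read_camera(name): name is "side" or "top" or "wrist"; returns a dict with "img" (400x640x3 uint8, blue, green, red), "fx", "fy", "cx", "cy" (pixels), "rvec" (rotation vector, rad) and "tvec" (3), from world to camera coordinates, as OpenCV has them; the wrist camera has in their place "T_tool_cam" (4x4, takes a point from camera to tool coordinates, whose origin is the TCP and whose axes are the tool frame's). Camera axes: x right, y down, z forward; pixel columns grow to the right and rows downward; lengths in m; the calibration is good to about 2 mm. A picture is of the moment at which its call begins: read the wrist's pose just before it. There is no depth.
- job.hand_in(): hands the job in, once; it reports no verdict.
The state is a dict: "t": time; "joints": joint angles; "dq": joint speeds; "tau": joint torques, N m; "tcp_pos": TCP position; "tcp_rot": TCP orientation; "wrist_force": force on the tool from outside, world axes, zero at the start; "moment": the same for the moment, N m; "grip_width": opening from 0.0 (shut) to 1.0 (fully open).
Only numpy, scipy, OpenCV 4.12 (cv2) and the standard library are available. Lean on these libraries where they do the work, as an engineer would, in place of code of your own. Each camera call takes 0.05 s, during which the arm holds its last target.

## Task

Clamp the white bracket first by pushing the cam lever right over until it lies flat. Then, from where the crank now stands, work the thread chaser down clockwise by its upright wooden grip: half a turn forward and a quarter turn back, twice, then forward again until you feel it come up against the end of the thread; nip it there lightly but firmly without forcing it, and let go with it left there. Leave the other things as they are.

Things in the scene. Friction and masses are not known exactly. Their poses are not given: they have to be found in the camera images.
- jig: fixed grey metal plate 200 x 290 x 8 mm with the white bracket (70 mm square foot 20 mm high, round threaded boss 52 mm across, top at 50 mm; ring 72 mm across, 22 mm high, on the +x side) and the cam clamp. Origin on the boss axis at shelf height, z up. The cam lever pivots at (0, -105, 36) mm about the x axis; its handle swings over away from the boss, to -y.
- cam (a joint): cam lever angle, rad: 0 = handle 60 degrees above level (open, as it roughly starts, 0 to 0.2), 1.047 = level (flat, clamped, a firm stop). It stays where it is left; pushing it over takes about 2 N at the ball.
- cam_ball (a point): centre of the wooden ball (20 mm across) on the end of the cam lever, 75 mm from its pivot. It swings outwards and down, and lies 36 mm above the shelf when clamped.
- chaser: stainless thread chaser in the boss. This entry is its fixed guide washer on top of the boss, 50 mm above the shelf, origin on the vertical turning axis. The crank arm (14 mm wide, top face 75 mm above the shelf at the start; hub top 80 mm) turns above it. A force of F at the grip beyond friction loads the end stop with 2.5 F.
- tap (a joint): how far the chaser is turned, rad, clockwise from above; 0 at the start of every run, whichever way the crank points. It sinks 6 mm a turn. Friction takes 2 N at the grip. The thread's hard end differs from run to run, between 5.1 and 6.8; only feel tells where. There 8 to 13 N along the path at the grip is a good nip, under 7 N is slack, over 15 N is forced.
- grip (a point): mid-height of the crank's upright round wooden grip, 16 mm across, 45 mm tall (76 to 121 mm above the shelf at the start), on the crank arm 50 mm from the turning axis. It spins freely on its pin, so a hand holding it need not turn; it sinks with the chaser by up to 7 mm.
- food_pot: sealed round food pot, white with grey lid, 72 mm wide, 62 mm tall, standing on the organiser's upper tier; to be left alone
- feed_cone: white plastic feeding cone, 64 mm wide at its foot, 62 mm tall, on the organiser's lower tier; to be left alone
- spoon: stainless spoon, 150 mm long, lying on the organiser's lower tier; to be left alone
- pad_holder: algae pad holder, 55 x 35 mm, 38 mm tall, on the organiser's lower tier; to be left alone
- spare_nut: loose round brass nut, 32 mm wide, 12 mm tall, lying on the jig plate beside the bracket; to be left alone
- tin: small round metal tin, 44 mm wide, 30 mm tall, standing on the jig plate; to be left alone
- brush: small brush, 150 mm long, lying on the shelf in front of the jig; to be left alone

How it is judged:
By the outcome, as a careful person would: the job done as asked, in the order asked, and still so for the second after the job is handed in, with the robot touching nothing.
It also fails if it takes over 72 s, if anything falls off the work surface, if the arm or the gripper's body presses on something with over 40 N, if the wrist force passes 120 N, or if a joint passes its speed limit or range.

## Working session

There is one attempt and no reset: what is moved stays moved. The work goes in short steps, Python scripts to look and compute and a tool call to move; the robot and the scene stay as the last step left them, time stands still between calls to the robot, and variables do not carry over. Pictures are saved under pics/ and viewed, and the job is handed in when it is done.

Besides the shell and the picture viewer there is one more tool, called after ">>>" as name(argument=value, ...), one argument or row to a line, values as JSON. step_arm: Moves the arm, as the interface text tells. Its arguments: {"type":"object","properties":{"series":{"type":"string"},"gripper":{"type":"number"}},"required":["series"]}

```bash
ls; mkdir -p pics; python3 - <<'E'
from bench import monitor, read_camera, job
import cv2
s=monitor.state(); print(s)
for n in ["side","top","wrist"]:
    c=read_camera(n); cv2.imwrite(f"pics/{n}0.png",c["img"]); print(n,{k:v for k,v in c.items() if k!="img"})
E
```

```text
pics
{'t': 0.0, 'joints': array([-1.06037969e+00,  2.55780829e-01,  1.06989926e-01, -4.94590670e-04,
       -1.42388196e+00, -2.84554588e-01]), 'dq': array([0.00065003, 0.00179063, 0.00024   , 0.00177885, 0.00092313,
       0.00042263]), 'tau': array([-1.96938231e-06, -3.86626840e+01,  2.37938994e+01,  5.36510065e+00,
       -6.12661417e-03, -1.38729177e-06]), 'tcp_pos': array([ 0.12309965, -0.53553829,  0.23036913]), 'tcp_rot': array([ 0.70250778, -0.07898035,  0.70270248,  0.08033772]), 'wrist_force': array([ 0.98526726, -0.54940331, -0.15820486]), 'moment': array([-0.01527371, -0.05115634,  0.00807692]), 'grip_width': 0.9953437467968321}
side {'fx': 409.2050773819677, 'fy': 409.2050773819677, 'cx': 317.7403605684048, 'cy': 195.80911837479118, 'rvec': array([ 2.21821132, -0.20779957,  0.11658853]), 'tvec': array([-0.53019601,  0.22327171,  0.77002904])}
top {'fx': 486.92192091012794, 'fy': 486.92192091012794, 'cx': 318.1789376850714, 'cy': 204.67603658980622, 'rvec': array([ 2.1709489 , -2.13204138,  0.15490469]), 'tvec': array([0.17546599, 0.56349215, 0.96280866])}
wrist {'fx': 284.25557207649223, 'fy': 284.25557207649223, 'cx': 322.3238645630334, 'cy': 201.16497266486013, 'T_tool_cam': array([[-1.18919425e-04, -2.59740483e-01,  9.65678449e-01,
        -1.43374804e-01],
       [ 9.99999255e-01,  1.14207494e-03,  4.30332099e-04,
         2.31214235e-04],
       [-1.21465183e-03,  9.65677781e-01,  2.59740153e-01,
        -6.60266369e-02],
       [ 0.00000000e+00,  0.00000000e+00,  0.00000000e+00,
         1.00000000e+00]])}
```

View pics/side0.png

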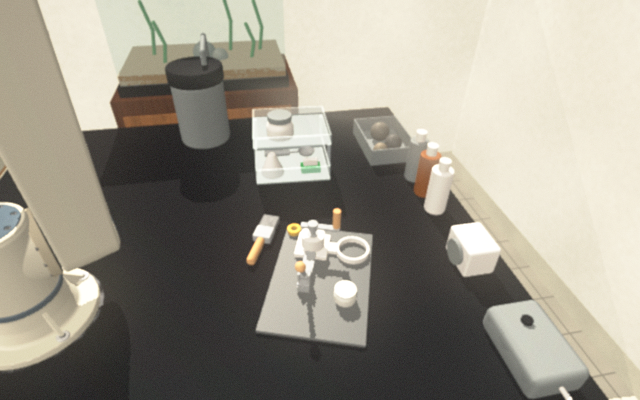

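View pics/top0.png

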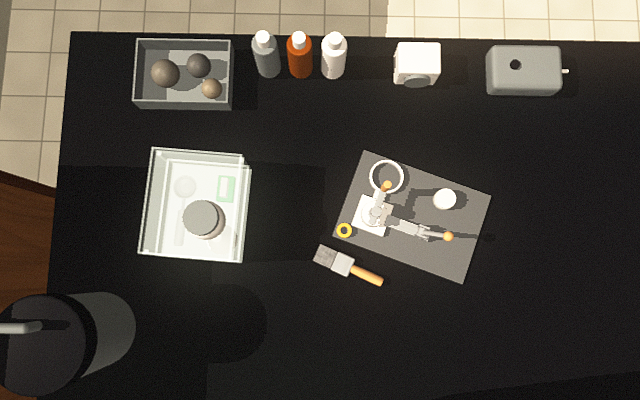

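View pics/wrist0.png

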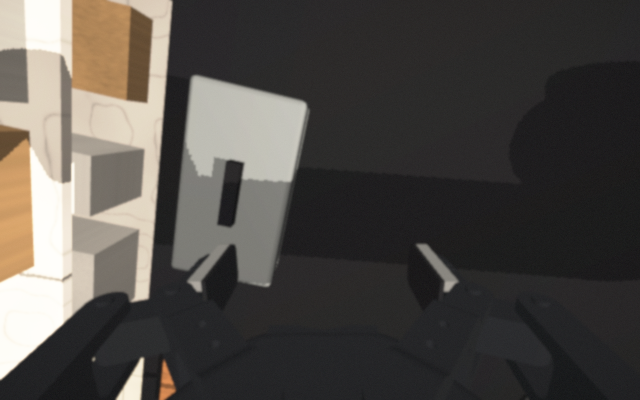

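The side and top views show the jig, with the boss near top (375,213) and side (313,240), the crank grip near top (386,185), and the cam ball near top (448,237). I'll zoom in to measure these.

```bash
python3 - <<'E'
import cv2
a=cv2.imread("pics/top0.png")[140:300,310:510]; cv2.imwrite("pics/top0z.png",cv2.resize(a,None,fx=4,fy=3.75 and 4,interpolation=cv2.INTER_CUBIC)[:600])
a=cv2.imread("pics/side0.png")[195:345,240:400]; cv2.imwrite("pics/side0z.png",cv2.resize(a,None,fx=4,fy=4,interpolation=cv2.INTER_CUBIC))
E
```

```text
(no output)
```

View pics/top0z.png

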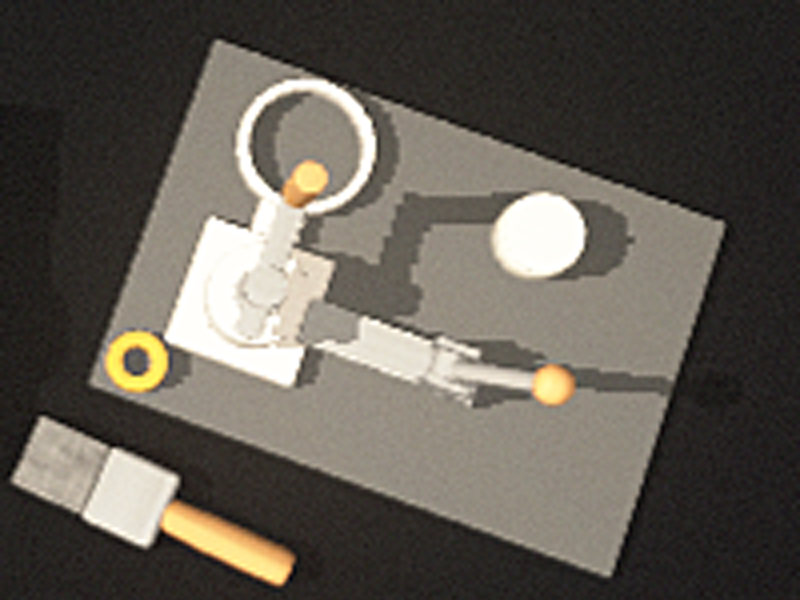

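View pics/side0z.png

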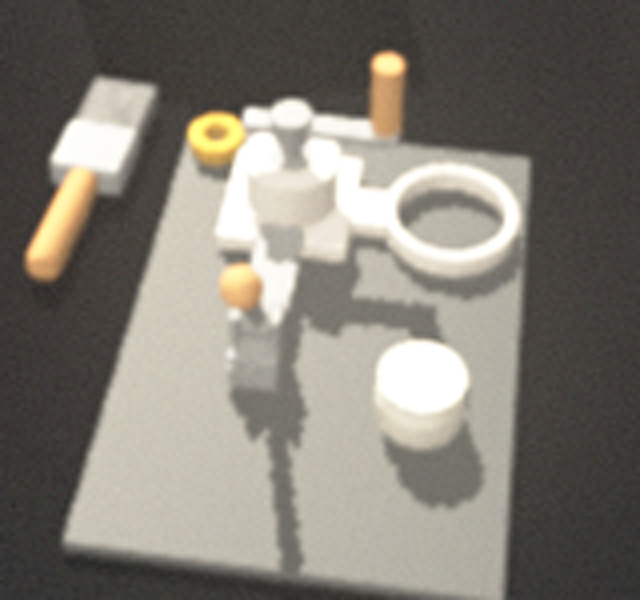

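```bash
cat > h.py <<'E'
import numpy as np, cv2
from bench import monitor, read_camera, job
from scipy.spatial.transform import Rotation as R
def cam(n):
    c=read_camera(n); K=np.array([[c["fx"],0,c["cx"]],[0,c["fy"],c["cy"]],[0,0,1]])
    return c["img"],K,R.from_rotvec(c["rvec"]).as_matrix(),np.array(c["tvec"])
def ray(p,C):
    _,K,Rm,t=C; return -Rm.T@t, Rm.T@np.linalg.inv(K)@np.array([p[0],p[1],1])
def atz(p,C,z):
    o,d=ray(p,C); return o+d*(z-o[2])/d[2]
def tri(p,C,q,D):
    o1,d1=ray(p,C);o2,d2=ray(q,D); d1/=np.linalg.norm(d1);d2/=np.linalg.norm(d2)
    A=np.stack([d1,-d2],1); s=np.linalg.lstsq(A,o2-o1,rcond=None)[0]
    a=o1+s[0]*d1;b=o2+s[1]*d2; return (a+b)/2,np.linalg.norm(a-b)
def proj(P,C):
    _,K,Rm,t=C; q=K@(Rm@np.array(P)+t); return q[:2]/q[2]
def zt(x,y): return (310+x/4-.375,140+y/4-.375)
def zs(x,y): return (240+x/4-.375,195+y/4-.375)
def state():
    s=monitor.state(); q=s["tcp_rot"]; return s, R.from_quat([q[1],q[2],q[3],q[0]]).as_matrix()
E
python3 - <<'E'
from h import *
np.set_printoptions(precision=4,suppress=True)
T=cam("top");S=cam("side")
for n,a,b,z in [("ball",(552,384),(240,286),None),("grip",(312,178),(388,62),.121),("hub",(263,285),(292,113),.08)]:
    print(n,tri(zt(*a),T,zs(*b),S)); 
    if z: print(atz(zt(*a),T,z),atz(zs(*b),S,z))
c=[atz(zt(*a),T,.008) for a in [(217,40),(725,222),(610,577),(90,383)]]
print(np.array(c)); d=np.diff(np.array(c+[c[0]]),axis=0); print(np.linalg.norm(d,axis=1),np.degrees(np.arctan2(d[:,1],d[:,0])))
c=[atz(zs(*a),S,.008) for a in [(530,157),(65,545)]];print(np.array(c))
print("ring",atz(zt(307,146),T,.03),"tin",atz(zt(540,235),T,.03), "nut",atz(zt(137,360),T,.014))
s,M=state(); print(M, s['t'])
E
```

```text
ball (array([ 0.495 , -0.0626,  0.1018]), np.float64(0.002555107363633056))
grip (array([0.5894, 0.0552, 0.123 ]), np.float64(0.0015385892935516944))
[0.5905 0.0548 0.121 ] [0.5892 0.0574 0.121 ]
hub (array([0.5433, 0.0731, 0.0804]), np.float64(0.0016528738334682313))
[0.5442 0.073  0.08  ] [0.5426 0.0734 0.08  ]
[[ 0.6862  0.0891  0.008 ]
 [ 0.5919 -0.182   0.008 ]
 [ 0.404  -0.1163  0.008 ]
 [ 0.4999  0.1551  0.008 ]]
[0.2871 0.199  0.2878 0.1976] [-109.1694  160.7211   70.5345  -19.4887]
[[ 0.6857  0.0917  0.008 ]
 [ 0.4037 -0.1171  0.008 ]]
ring [0.6244 0.0439 0.03  ] tin [ 0.5796 -0.0774  0.03  ] nut [0.5119 0.1308 0.014 ]
[[-0.0003 -0.2238  0.9746]
 [ 0.0008  0.9746  0.2238]
 [-1.      0.0009 -0.0001]] 0.25
```

Measurements agree with the given sizes: the plate comes out at 199 x 287 mm, the ball at z = 0.102, and the grip radius at about 50 mm. The jig yaw is about -19.4°. I'll shut the fingers and go above the cam ball.

>>> step_arm(
  series="0 10 12 0 0 0;0 20 25 0 0 0;0 25 31 0 0 0;0 25 31 0 0 0;0 25 31 0 0 0",
  gripper=1,
)

```text
t: 0.75
tcp_pos: [0.2271, -0.4027, 0.2313]
tcp_rot: [0.703, -0.08, 0.702, 0.08]
wrist_force: [1.4, 0.6, 0.5]
grip_width: 0.144
```

>>> step_arm(
  series="0 25 31 0 0 0;0 25 31 0 0 0;0 25 31 0 0 0;0 25 31 0 0 0;0 25 31 0 0 0",
)

```text
t: 1.25
tcp_pos: [0.35, -0.246, 0.2315]
tcp_rot: [0.703, -0.08, 0.702, 0.08]
wrist_force: [0.8, -1.1, -0.2]
grip_width: -0.003
```

>>> step_arm(
  series="0 25 31 0 0 0;0 25 31 0 0 0;0 25 31 0 0 0;0 25 31 0 0 0;0 25 31 0 0 0",
)

```text
t: 1.75
tcp_pos: [0.4729, -0.0894, 0.2315]
tcp_rot: [0.703, -0.08, 0.702, 0.08]
wrist_force: [0.6, -0.3, 0.9]
grip_width: -0.001
```

```bash
cat >> h.py <<'E'
np.set_printoptions(precision=4,suppress=True)
def to(P):
    s,M=state(); return M.T@(np.array(P)-s["tcp_pos"])*1000
def show():
    s,M=state(); print("t",s["t"],"tcp",s["tcp_pos"]*1e3,"F",s["wrist_force"],"g",s["grip_width"],"j",s["joints"]);
E
python3 -c "
from h import *
show(); print(to([.497,-.058,.14])); print(state()[1])"
```

```text
t 1.75 tcp [472.8832 -89.4329 231.4735] F [ 0.6143 -0.3219  0.8982] g -0.0007831407835045971 j [ 0.1396  0.1181 -0.0617 -0.0001 -1.3905 -1.4839]
[91.4907 25.209  30.5127]
[[ 0.0005 -0.2245  0.9745]
 [ 0.0002  0.9745  0.2245]
 [-1.      0.0001  0.0005]]
```

>>> step_arm(
  series="20 12 15 0 0 0;20 13 15 0 0 0;25 0 0 0 0 0;25 0 0 0 0 0",
)

```text
t: 2.15
tcp_pos: [0.4961, -0.0592, 0.1404]
tcp_rot: [0.703, -0.08, 0.702, 0.08]
wrist_force: [-0.3, -0.9, -0.2]
grip_width: 0.003
```

```bash
python3 -c "
from h import *
show()
a=cam('top')[0][140:300,310:510]; cv2.imwrite('pics/t1.png',cv2.resize(a,None,fx=3,fy=3))
a=cam('side')[0][145:345,220:400]; cv2.imwrite('pics/s1.png',cv2.resize(a,None,fx=3,fy=3))
"
```

```text
t 2.15 tcp [496.1022 -59.2354 140.3989] F [-0.2645 -0.8718 -0.2114] g 0.003484803333382263 j [ 0.1951  0.2044 -0.1941 -0.0003 -1.1719 -1.5387]
```

View pics/s1.png

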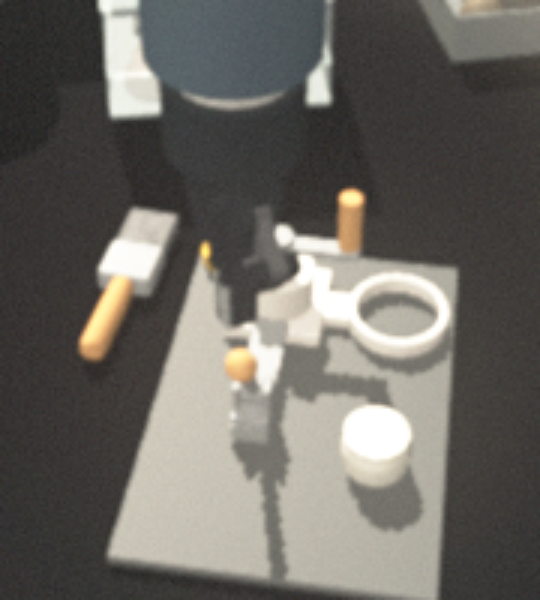

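```bash
python3 -c "
from h import *
s,M=state()
P=np.array([.5086,-.026,.036]);u=np.array([-.332,-.943,0])
prev=s['tcp_pos']
for th in [0,.2,.4,.6,.8,.95,1.047]:
    a=np.pi/3-th; T=P+.075*np.cos(a)*u+np.array([0,0,.075*np.sin(a)+.010-.0015])-.003*u
    print(th,T,M.T@(T-prev)*1e3); prev=T
"
```

```text
0 [ 0.4971 -0.0585  0.1095] [28.5897  0.2965  4.1378]
0.2 [ 0.4931 -0.07    0.1007] [  8.7721 -10.2826  -6.4413]
0.4 [ 0.4897 -0.0796  0.0897] [11.0084 -8.6143 -5.3671]
0.6 [ 0.4871 -0.0869  0.0769] [12.8058 -6.6025 -4.0789]
0.8 [ 0.4855 -0.0917  0.0629] [14.0926 -4.3275 -2.6282]
0.95 [ 0.4848 -0.0936  0.0518] [11.0773 -1.6453 -0.9537]
1.047 [ 0.4847 -0.0939  0.0445] [ 7.2641 -0.3112 -0.1393]
```

>>> step_arm(
  series="12 0 2 0 0 0;10 0 2 0 0 0;7 0 0 0 0 0;4 -5 -3 0 0 0;5 -5 -3 0 0 0",
)

```text
t: 2.75
tcp_pos: [0.4965, -0.0711, 0.1036]
tcp_rot: [0.703, -0.08, 0.702, 0.08]
wrist_force: [-1.7, 0.0, 4.2]
grip_width: 0.003
```

>>> step_arm(
  series="5 -5 -3 0 0 0;6 -4 -3 0 0 0;6 -4 -2 0 0 0;7 -3 -2 0 0 0;7 -2 -1 0 0 0",
)

```text
t: 3.25
tcp_pos: [0.4897, -0.0924, 0.0726]
tcp_rot: [0.703, -0.08, 0.702, 0.079]
wrist_force: [-1.3, -2.6, 3.7]
grip_width: 0.004
```

>>> step_arm(
  series="7 -1 -2 0 0 0;7 -1 -2 0 0 0;5 0 0 0 0 0;4 0 0 0 0 0;2 0 0 0 0 0",
)

```text
t: 3.75
tcp_pos: [0.4859, -0.0933, 0.0466]
tcp_rot: [0.702, -0.08, 0.703, 0.08]
wrist_force: [-0.9, -0.4, 1.9]
grip_width: -0.0
```

>>> step_arm(
  series="1 0 0 0 0 0;0 0 0 0 0 0",
)

```text
t: 3.95
tcp_pos: [0.4861, -0.0932, 0.046]
tcp_rot: [0.702, -0.08, 0.703, 0.08]
wrist_force: [-0.3, -0.1, -0.2]
grip_width: -0.002
```

>>> step_arm(
  series="1 0 0 0 0 0;0 0 0 0 0 0",
)

```text
t: 4.15
tcp_pos: [0.4863, -0.0933, 0.0456]
tcp_rot: [0.703, -0.08, 0.703, 0.08]
wrist_force: [-2.1, 1.3, 3.6]
grip_width: 0.002
```

>>> step_arm(
  series="1 0 0 0 0 0;0 0 0 0 0 0",
)

```text
t: 4.35
tcp_pos: [0.4864, -0.0934, 0.0453]
tcp_rot: [0.703, -0.08, 0.702, 0.08]
wrist_force: [-4.4, 0.7, 10.0]
grip_width: 0.001
```

>>> step_arm(
  series="1 0 0 0 0 0;0 0 0 0 0 0",
)

```text
t: 4.55
tcp_pos: [0.4865, -0.0934, 0.045]
tcp_rot: [0.703, -0.08, 0.702, 0.08]
wrist_force: [-5.2, 1.7, 15.4]
grip_width: 0.001
```

>>> step_arm(
  series="1 0 0 0 0 0;0 0 0 0 0 0",
)

```text
t: 4.75
tcp_pos: [0.4866, -0.0935, 0.0448]
tcp_rot: [0.703, -0.08, 0.702, 0.08]
wrist_force: [-7.9, 3.2, 21.5]
grip_width: 0.002
```

The force rises about 6 N per mm of command, so this is the firm stop. Next I back off and look.

>>> step_arm(
  series="-5 0 0 0 0 0;-20 0 0 0 0 0;-40 0 0 0 0 0;-45 0 0 0 0 0",
)

```text
t: 5.15
tcp_pos: [0.4853, -0.0932, 0.1524]
tcp_rot: [0.702, -0.079, 0.704, 0.08]
wrist_force: [1.2, 0.8, -0.6]
grip_width: 0.001
```

```bash
python3 -c "
from h import *
show()
a=cam('top')[0][140:300,310:510]; cv2.imwrite('pics/t2.png',cv2.resize(a,None,fx=3,fy=3))
a=cam('side')[0][145:345,220:400]; cv2.imwrite('pics/s2.png',cv2.resize(a,None,fx=3,fy=3))
cv2.imwrite('pics/w2.png',cam2) if 0 else cv2.imwrite('pics/w2.png',read_camera('wrist')['img'])
print(to([.590,.0555,.14]))
"
```

```text
t 5.15 tcp [485.3154 -93.1946 152.3885] F [ 1.2332  0.7984 -0.6366] g 0.0009657766641160331 j [ 0.1274  0.1875 -0.1832 -0.0009 -1.203  -1.4721]
[ 16.2272 122.1675 132.0518]
```

View pics/s2.png

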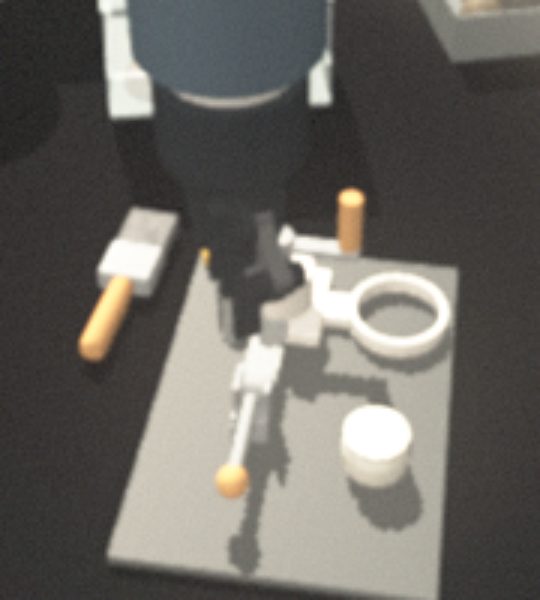

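View pics/w2.png

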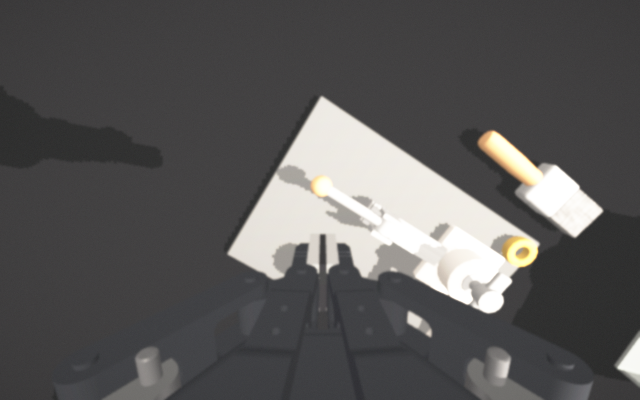

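The lever lies flat, with the ball at side crop (231,480). Next I open partly and go above the grip.

>>> step_arm(
  series="0 20 22 0 0 0;0 25 27 0 0 0;0 28 30 0 0 0;0 28 30 0 0 0;0 20 22 0 0 0",
  gripper=0.4,
)

```text
t: 5.8
tcp_pos: [0.5873, 0.056, 0.1505]
tcp_rot: [0.702, -0.08, 0.703, 0.08]
wrist_force: [0.3, -0.9, 0.4]
grip_width: 0.601
```

```bash
python3 -c "
from h import *
show()
S=cam('side');T=cam('top')
print('ball',atz((297,305),S,.036), 'expected .484 -.097')
print(proj([.4837,-.0967,.036],S))
a=S[0][145:345,220:400]; cv2.imwrite('pics/s3.png',cv2.resize(a,None,fx=3,fy=3))
cv2.imwrite('pics/w3.png',read_camera('wrist')['img'])
print(to([.590,.0555,.084]))
"
```

```text
t 5.8 tcp [587.3298  55.9914 150.5434] F [ 0.3447 -0.8666  0.4462] g 0.600821721490702 j [ 0.3592  0.3696  0.063  -0.001  -1.266  -1.7032]
ball [ 0.4824 -0.0959  0.036 ] expected .484 -.097
[297.7521 305.2665]
[66.0783 -0.5767  3.3265]
```

View pics/s3.png

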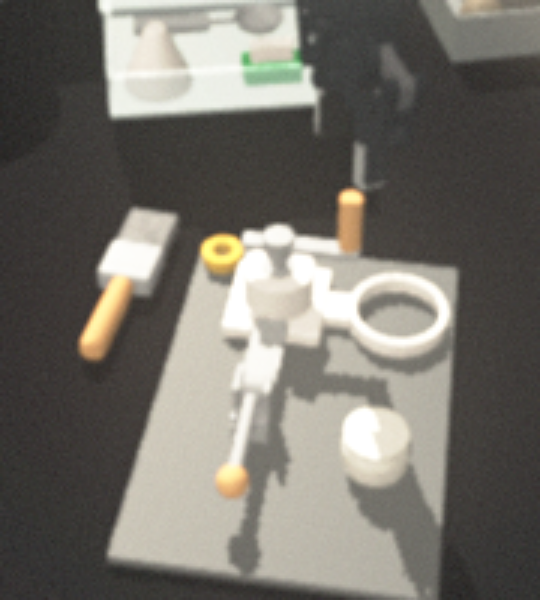

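View pics/w3.png

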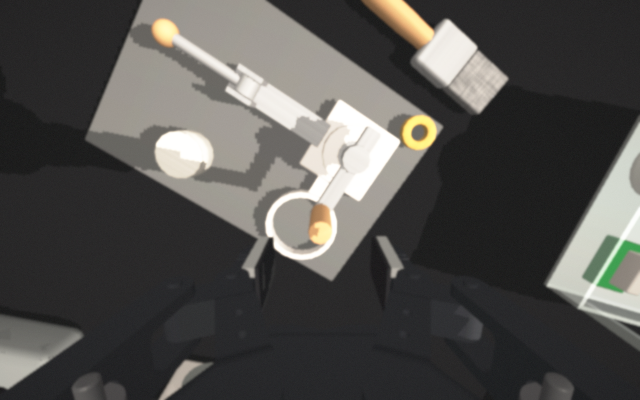

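The lever ball is at the clamped position (297,305 against 297.8,305.3 predicted). In the wrist view the grip top is near (319,229) between the fingers and the hub top is at (356,158). I'll cross-check the position.

```bash
python3 -c "
from h import *
s,M=state(); c=read_camera('wrist'); Tc=c['T_tool_cam']
def wz(p,z):
    d=np.array([(p[0]-c['cx'])/c['fx'],(p[1]-c['cy'])/c['fy'],1]); D=M@Tc[:3,:3]@d; o=s['tcp_pos']+M@Tc[:3,3]
    return o+D*(z-o[2])/D[2]
print(wz((319,231),.121),wz((356,158),.08))
"
```

```text
[0.5875 0.0536 0.121 ] [0.5399 0.0706 0.08  ]
```

>>> step_arm(
  series="20 0 1 0 0 0;20 0 1 0 0 0;15 0 0 0 0 0;11 0 0 0 0 0;0 0 0 0 0 0",
)

```text
t: 6.5
tcp_pos: [0.5873, 0.0532, 0.0846]
tcp_rot: [0.701, -0.079, 0.704, 0.079]
wrist_force: [-0.5, -0.1, 0.8]
grip_width: 0.606
```

>>> step_arm(
  series="0 0 0 0 0 0;0 0 0 0 0 0;0 0 0 0 0 0;0 0 0 0 0 0;0 0 0 0 0 0",
  gripper=1,
)

```text
t: 7.0
tcp_pos: [0.5894, 0.0545, 0.0872]
tcp_rot: [0.703, -0.08, 0.702, 0.08]
wrist_force: [0.6, 1.0, 4.5]
grip_width: 0.168
```

```bash
python3 -c "
from h import *
show()
S=cam('side');T=cam('top')
a=S[0][165:315,240:400]; cv2.imwrite('pics/s4.png',cv2.resize(a,None,fx=4,fy=4))
"
```

```text
t 7.0 tcp [589.4325  54.452   87.2421] F [0.6188 0.993  4.4999] g 0.16814652415459186 j [ 0.3562  0.4157 -0.0368  0.0003 -1.1164 -1.701 ]
```

View pics/s4.png

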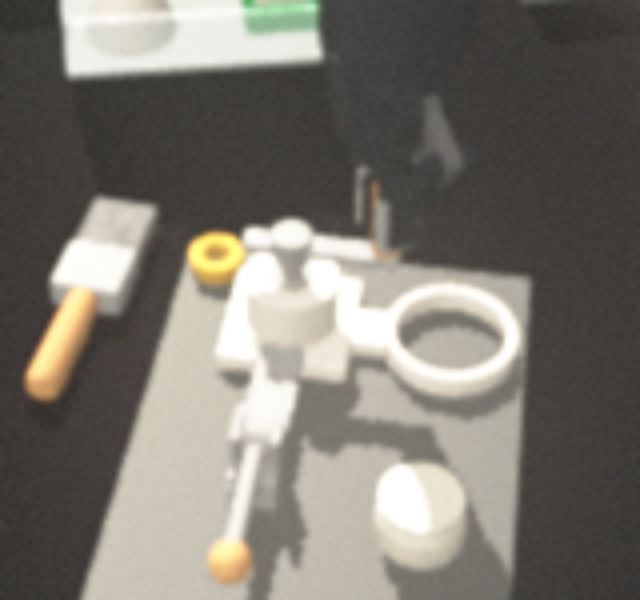

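The grip is held: opening is 0.168 × 85 ≈ 14 mm and the lateral force is small. Next I'll tabulate the circle in 9° rows.

```bash
cat > tab.py <<'E'
from h import *
import sys
C=np.array([float(sys.argv[1]),float(sys.argv[2])]); 
def row(a0,a1,p0=-20,r=50):
    s,M=state(); f=lambda a:np.array([np.cos(np.radians(p0-a)),np.sin(np.radians(p0-a))])
    y=np.array([-.2245,.9745]);z=np.array([.9745,.2245]);d=r*(f(a1)-f(a0)); return y@d,z@d
def where():
    s,M=state(); v=s["tcp_pos"][:2]*1e3-C; r=np.hypot(*v); ph=np.degrees(np.arctan2(v[1],v[0])); e=v/r; t=np.array([e[1],-e[0]])
    F=s["wrist_force"]; print("t",s["t"],"r %.2f phi %.2f z %.1f Frad %.1f Ftan %.1f Fz %.1f g %.3f"%(r,ph,s["tcp_pos"][2]*1e3,F[:2]@e,F[:2]@t,F[2],s["grip_width"]))
if len(sys.argv)>3:
    for a in range(int(sys.argv[3]),int(sys.argv[4]),9): print(a,a+9,"%.1f %.1f"%row(a,a+9))
where()
E
python3 tab.py 542.4 71.6 0 180
```

```text
0 9 -6.2 -4.8
9 18 -5.4 -5.7
18 27 -4.4 -6.5
27 36 -3.4 -7.1
36 45 -2.2 -7.5
45 54 -1.0 -7.8
54 63 0.2 -7.8
63 72 1.4 -7.7
72 81 2.6 -7.4
81 90 3.7 -6.9
90 99 4.8 -6.2
99 108 5.7 -5.4
108 117 6.5 -4.4
117 126 7.1 -3.4
126 135 7.5 -2.2
135 144 7.8 -1.0
144 153 7.8 0.2
153 162 7.7 1.4
162 171 7.4 2.6
171 180 6.9 3.7
t 7.1 r 50.07 phi -20.03 z 87.2 Frad -1.1 Ftan -1.4 Fz 5.0 g 0.171
```

>>> step_arm(
  series="0 -6.2 -4.8 0 0 0;0 -5.4 -5.7 0 0 0;0 -4.4 -6.5 0 0 0;0 -3.4 -7.1 0 0 0;0 -2.2 -7.5 0 0 0",
)

```text
t: 7.6
tcp_pos: [0.5626, 0.026, 0.0864]
tcp_rot: [0.703, -0.079, 0.702, 0.08]
wrist_force: [-0.3, 4.7, 4.1]
grip_width: 0.165
```

```bash
python3 tab.py 542.4 71.6; python3 -c "
from h import *
show()"
```

```text
t 7.6 r 49.89 phi -66.10 z 86.4 Frad -4.4 Ftan -1.6 Fz 4.1 g 0.165
t 7.6 tcp [562.6115  25.9856  86.4119] F [-0.3362  4.6925  4.0562] g 0.1654186121208219 j [ 0.3236  0.3658 -0.1164 -0.0005 -1.0876 -1.6686]
```

>>> step_arm(
  series="0 -1 -7.8 0 0 0;0 0.2 -7.8 0 0 0;0 1.4 -7.7 0 0 0;0 2.6 -7.4 0 0 0;0 3.7 -6.9 0 0 0",
)

```text
t: 8.1
tcp_pos: [0.5246, 0.0249, 0.086]
tcp_rot: [0.703, -0.079, 0.702, 0.08]
wrist_force: [4.7, 6.1, -2.2]
grip_width: 0.168
```

```bash
python3 tab.py 542.4 71.6
```

```text
t 8.1 r 49.96 phi -110.85 z 86.0 Frad -7.4 Ftan -2.2 Fz -2.2 g 0.168
```

>>> step_arm(
  series="0.2 5 -6.1 0 0 0;0.2 5.9 -5.3 0 0 0;0.2 6.7 -4.3 0 0 0;0.2 7.3 -3.3 0 0 0;0.2 7.7 -2 0 0 0",
)

```text
t: 8.6
tcp_pos: [0.4966, 0.0512, 0.0853]
tcp_rot: [0.703, -0.08, 0.703, 0.079]
wrist_force: [5.2, -0.2, 0.3]
grip_width: 0.167
```

```bash
python3 tab.py 542.4 71.6
```

```text
t 8.6 r 50.13 phi -156.04 z 85.3 Frad -4.7 Ftan -2.3 Fz 0.3 g 0.167
```

>>> step_arm(
  series="0.1 7.8 -0.8 0 0 0;0.1 7.8 0.4 0 0 0;0.1 7.7 1.5 0 0 0;0.1 7.4 2.7 0 0 0;0.1 6.9 3.8 0 0 0",
)

```text
t: 9.1
tcp_pos: [0.4954, 0.09, 0.0846]
tcp_rot: [0.702, -0.08, 0.703, 0.079]
wrist_force: [2.3, -4.3, 0.1]
grip_width: 0.169
```

```bash
python3 tab.py 542.4 71.6; python3 -c "
from h import *
P=np.array([[589.4,54.5],[562.6,26.0],[524.6,24.9],[496.6,51.2],state()[0]['tcp_pos'][:2]*1e3]);print(P[-1])
from scipy.optimize import least_squares
r=least_squares(lambda c:np.hypot(*(P-c[:2]).T)-50,[542,72]);print(r.x,r.fun)
v=P-r.x; print(np.degrees(np.arctan2(v[:,1],v[:,0])))
"
```

```text
t 9.1 r 50.47 phi 158.61 z 84.6 Frad -3.7 Ftan -3.2 Fz 0.1 g 0.169
[495.4059  90.008 ]
[542.2031  71.6858] [ 0.2285  0.0323 -0.0122 -0.0069  0.2561]
[ -20.0081  -65.9411 -110.6187 -155.8094  158.6185]
```

>>> step_arm(
  series="0 -6.9 -3.7 0 0 0;-0.1 -7.4 -2.6 0 0 0;-0.2 -7.7 -1.4 0 0 0;-0.1 -7.8 -0.2 0 0 0;-0.2 -7.8 1 0 0 0",
)

```text
t: 9.6
tcp_pos: [0.4972, 0.0505, 0.0853]
tcp_rot: [0.702, -0.079, 0.703, 0.079]
wrist_force: [-1.8, 2.1, 2.3]
grip_width: 0.168
```

>>> step_arm(
  series="-0.1 -7.5 2.2 0 0 0;-0.2 -7.1 3.4 0 0 0;-0.1 -6.5 4.4 0 0 0;-0.2 -5.7 5.4 0 0 0;-0.1 -4.8 6.2 0 0 0",
)

```text
t: 10.1
tcp_pos: [0.5261, 0.0249, 0.086]
tcp_rot: [0.702, -0.08, 0.703, 0.079]
wrist_force: [-2.6, -0.4, 3.9]
grip_width: 0.164
```

```bash
python3 tab.py 542.2 71.7 270 360
```

```text
270 279 -4.8 6.2
279 288 -5.7 5.4
288 297 -6.5 4.4
297 306 -7.1 3.4
306 315 -7.5 2.2
315 324 -7.8 1.0
324 333 -7.8 -0.2
333 342 -7.7 -1.4
342 351 -7.4 -2.6
351 360 -6.9 -3.7
t 10.1 r 49.55 phi -109.01 z 86.0 Frad 1.2 Ftan 2.3 Fz 3.9 g 0.164
```

>>> step_arm(
  series="0.2 4.8 -6.2 0 0 0;0.2 5.7 -5.4 0 0 0;0.2 6.5 -4.4 0 0 0;0.2 7.1 -3.4 0 0 0;0.2 7.5 -2.2 0 0 0",
)

```text
t: 10.6
tcp_pos: [0.4974, 0.0504, 0.0853]
tcp_rot: [0.702, -0.081, 0.703, 0.079]
wrist_force: [-3.1, -3.9, 5.6]
grip_width: 0.167
```

>>> step_arm(
  series="0.2 7.8 -1 0 0 0;0.2 7.8 0.2 0 0 0;0.2 7.7 1.4 0 0 0;0.2 7.4 2.6 0 0 0;0.2 6.9 3.7 0 0 0",
)

```text
t: 11.1
tcp_pos: [0.4956, 0.0897, 0.0844]
tcp_rot: [0.702, -0.08, 0.703, 0.079]
wrist_force: [-5.4, -0.8, 7.2]
grip_width: 0.167
```

```bash
python3 tab.py 542.2 71.7
```

```text
t 11.1 r 50.01 phi 158.88 z 84.4 Frad 4.7 Ftan -2.6 Fz 7.2 g 0.167
```

>>> step_arm(
  series="-0.2 6.2 4.6 0 0 0;0 5.4 5.5 0 0 0;0 4.4 6.4 0 0 0;0 3.4 7 0 0 0;0 2.2 7.5 0 0 0",
)

```text
t: 11.6
tcp_pos: [0.5217, 0.1179, 0.0839]
tcp_rot: [0.702, -0.08, 0.703, 0.079]
wrist_force: [-1.4, -3.6, 0.6]
grip_width: 0.168
```

```bash
python3 tab.py 542.2 71.7
```

```text
t 11.6 r 50.52 phi 113.88 z 83.9 Frad -2.7 Ftan -2.7 Fz 0.6 g 0.168
```

>>> step_arm(
  series="0 1 7.8 0 0 0;0 -0.2 7.8 0 0 0;0 -1.4 7.7 0 0 0;0 -2.6 7.4 0 0 0;0 -3.6 6.9 0 0 0",
)

```text
t: 12.1
tcp_pos: [0.5593, 0.1194, 0.0834]
tcp_rot: [0.702, -0.079, 0.703, 0.08]
wrist_force: [-3.1, -1.1, -4.6]
grip_width: 0.171
```

```bash
python3 tab.py 542.2 71.7
```

```text
t 12.1 r 50.65 phi 70.28 z 83.4 Frad -2.1 Ftan -2.6 Fz -4.6 g 0.171
```

>>> step_arm(
  series="0 3.6 -6.9 0 0 0;0 2.6 -7.4 0 0 0;0 1.4 -7.7 0 0 0;0 0.2 -7.8 0 0 0;-0.1 -1 -7.8 0 0 0",
)

```text
t: 12.6
tcp_pos: [0.5208, 0.1175, 0.0844]
tcp_rot: [0.703, -0.08, 0.702, 0.08]
wrist_force: [4.9, -6.5, -9.3]
grip_width: 0.166
```

>>> step_arm(
  series="-0.1 -2.2 -7.5 0 0 0;-0.1 -3.4 -7 0 0 0;-0.1 -4.4 -6.4 0 0 0;-0.1 -5.4 -5.6 0 0 0;-0.1 -6.2 -4.7 0 0 0",
)

```text
t: 13.1
tcp_pos: [0.4959, 0.0906, 0.0852]
tcp_rot: [0.704, -0.079, 0.702, 0.081]
wrist_force: [5.3, 0.8, -10.2]
grip_width: 0.171
```

```bash
python3 tab.py 542.2 71.7
```

```text
t 13.1 r 49.97 phi 157.78 z 85.2 Frad -4.6 Ftan 2.7 Fz -10.2 g 0.171
```

>>> step_arm(
  series="0.7 -1.7 -0.8 0 0 0;0.7 0 0.3 0 0 0",
)

```text
t: 13.3
tcp_pos: [0.4952, 0.0885, 0.0845]
tcp_rot: [0.703, -0.079, 0.702, 0.08]
wrist_force: [-5.5, 2.1, 4.8]
grip_width: 0.165
```

```bash
python3 tab.py 542.2 71.7
```

```text
t 13.3 r 49.89 phi 160.35 z 84.5 Frad 5.9 Ftan 0.2 Fz 4.8 g 0.165
```

>>> step_arm(
  series="0 6.2 4.6 0 0 0;0.1 5.4 5.5 0 0 0;0.1 4.4 6.4 0 0 0;0.1 3.4 7 0 0 0;0.1 2.2 7.5 0 0 0",
)

```text
t: 13.8
tcp_pos: [0.5212, 0.1174, 0.0839]
tcp_rot: [0.703, -0.08, 0.702, 0.08]
wrist_force: [-3.5, 1.9, 3.3]
grip_width: 0.173
```

>>> step_arm(
  series="0.1 1 7.8 0 0 0;0.1 -0.2 7.8 0 0 0;0.1 -1.4 7.7 0 0 0;0.1 -2.6 7.4 0 0 0;0.1 -3.7 6.9 0 0 0",
)

```text
t: 14.3
tcp_pos: [0.5607, 0.1186, 0.0831]
tcp_rot: [0.703, -0.079, 0.702, 0.08]
wrist_force: [-1.3, 4.1, 2.7]
grip_width: 0.167
```

```bash
python3 tab.py 542.2 71.7
```

```text
t 14.3 r 50.44 phi 68.52 z 83.1 Frad 3.3 Ftan -2.7 Fz 2.7 g 0.167
```

>>> step_arm(
  series="0.1 -3.8 5.3 0 0 0;0.1 -4.6 4.6 0 0 0;0 0 0 0 0 0",
)

```text
t: 14.6
tcp_pos: [0.5727, 0.1116, 0.0829]
tcp_rot: [0.704, -0.079, 0.701, 0.08]
wrist_force: [4.2, 3.1, 2.0]
grip_width: 0.169
```

```bash
python3 tab.py 542.2 71.7
python3 - <<'E'
import numpy as np
y=np.array([-.2245,.9745]);z=np.array([.9745,.2245])
f=lambda a:50*np.array([np.cos(np.radians(-20-a)),np.sin(np.radians(-20-a))])
for a in range(286,394,3):
    d=f(a+3)-f(a); print(a,"%.1f %.1f"%(y@d,z@d), end=' | ')
E
```

```text
t 14.6 r 50.26 phi 52.64 z 82.9 Frad 5.0 Ftan 1.4 Fz 2.0 g 0.169
286 -2.0 1.7 | 289 -2.1 1.6 | 292 -2.2 1.4 | 295 -2.3 1.3 | 298 -2.3 1.2 | 301 -2.4 1.1 | 304 -2.4 1.0 | 307 -2.5 0.8 | 310 -2.5 0.7 | 313 -2.6 0.6 | 316 -2.6 0.4 | 319 -2.6 0.3 | 322 -2.6 0.2 | 325 -2.6 0.0 | 328 -2.6 -0.1 | 331 -2.6 -0.2 | 334 -2.6 -0.4 | 337 -2.6 -0.5 | 340 -2.5 -0.7 | 343 -2.5 -0.8 | 346 -2.5 -0.9 | 349 -2.4 -1.0 | 352 -2.3 -1.2 | 355 -2.3 -1.3 | 358 -2.2 -1.4 | 361 -2.1 -1.5 | 364 -2.0 -1.6 | 367 -2.0 -1.7 | 370 -1.9 -1.8 | 373 -1.8 -1.9 | 376 -1.7 -2.0 | 379 -1.6 -2.1 | 382 -1.4 -2.2 | 385 -1.3 -2.3 | 388 -1.2 -2.3 | 391 -1.1 -2.4 |
```

>>> step_arm(
  series="0 -0.5 0.8 0 0 0;0 -0.6 0.7 0 0 0",
)

```text
t: 14.8
tcp_pos: [0.5731, 0.1114, 0.0828]
tcp_rot: [0.703, -0.079, 0.702, 0.08]
wrist_force: [1.6, 4.6, 3.1]
grip_width: 0.165
```

```bash
python3 tab.py 542.2 71.7
```

```text
t 14.8 r 50.31 phi 52.07 z 82.8 Frad 4.6 Ftan -1.6 Fz 3.1 g 0.165
```

>>> step_arm(
  series="0 -0.6 0.6 0 0 0;0 -0.6 0.6 0 0 0",
)

```text
t: 15.0
tcp_pos: [0.5743, 0.1105, 0.0828]
tcp_rot: [0.703, -0.079, 0.702, 0.08]
wrist_force: [0.4, 4.6, 3.5]
grip_width: 0.167
```

```bash
python3 tab.py 542.2 71.7
```

```text
t 15.0 r 50.35 phi 50.39 z 82.8 Frad 3.8 Ftan -2.6 Fz 3.5 g 0.167
```

>>> step_arm(
  series="0 -0.7 0.5 0 0 0;0 -0.6 0.5 0 0 0",
)

```text
t: 15.2
tcp_pos: [0.5755, 0.1094, 0.0828]
tcp_rot: [0.703, -0.08, 0.702, 0.08]
wrist_force: [1.6, 4.6, 2.9]
grip_width: 0.17
```

>>> step_arm(
  series="0 -0.7 0.5 0 0 0;0 -0.6 0.5 0 0 0",
)

```text
t: 15.4
tcp_pos: [0.5767, 0.1083, 0.0827]
tcp_rot: [0.703, -0.08, 0.702, 0.08]
wrist_force: [1.0, 3.7, 3.2]
grip_width: 0.17
```

>>> step_arm(
  series="0 -0.7 0.5 0 0 0;0 -0.7 0.4 0 0 0",
)

```text
t: 15.6
tcp_pos: [0.578, 0.1071, 0.0827]
tcp_rot: [0.703, -0.08, 0.702, 0.08]
wrist_force: [2.4, 5.2, 1.5]
grip_width: 0.169
```

>>> step_arm(
  series="0 -0.7 0.4 0 0 0;0 -0.7 0.5 0 0 0",
)

```text
t: 15.8
tcp_pos: [0.5791, 0.1059, 0.0827]
tcp_rot: [0.703, -0.08, 0.702, 0.08]
wrist_force: [1.6, 3.4, 3.4]
grip_width: 0.171
```

```bash
python3 tab.py 542.2 71.7
```

```text
t 15.8 r 50.30 phi 42.79 z 82.7 Frad 3.5 Ftan -1.4 Fz 3.4 g 0.171
```

>>> step_arm(
  series="0 -0.8 0.4 0 0 0;0 -0.8 0.4 0 0 0",
)

```text
t: 16.0
tcp_pos: [0.5803, 0.1045, 0.0827]
tcp_rot: [0.703, -0.08, 0.702, 0.08]
wrist_force: [1.7, 4.5, 3.3]
grip_width: 0.167
```

>>> step_arm(
  series="0 -0.8 0.4 0 0 0;0 -0.8 0.4 0 0 0",
)

```text
t: 16.2
tcp_pos: [0.5815, 0.1031, 0.0827]
tcp_rot: [0.703, -0.08, 0.702, 0.08]
wrist_force: [2.1, 4.6, 2.7]
grip_width: 0.171
```

>>> step_arm(
  series="0 -0.8 0.4 0 0 0;0 -0.8 0.3 0 0 0",
)

```text
t: 16.4
tcp_pos: [0.5826, 0.1016, 0.0826]
tcp_rot: [0.703, -0.08, 0.702, 0.08]
wrist_force: [3.1, 4.8, 2.5]
grip_width: 0.169
```

```bash
python3 tab.py 542.2 71.7
```

```text
t 16.4 r 50.22 phi 36.52 z 82.6 Frad 5.4 Ftan -2.0 Fz 2.5 g 0.169
```

>>> step_arm(
  series="0 -0.9 0.5 0 0 0;0.1 -0.9 0.5 0 0 0",
)

```text
t: 16.6
tcp_pos: [0.5838, 0.1, 0.0825]
tcp_rot: [0.703, -0.08, 0.702, 0.08]
wrist_force: [2.0, 3.8, 2.8]
grip_width: 0.167
```

>>> step_arm(
  series="0 -0.9 0.4 0 0 0;0 -0.9 0.4 0 0 0",
)

```text
t: 16.8
tcp_pos: [0.5849, 0.0983, 0.0825]
tcp_rot: [0.703, -0.08, 0.702, 0.08]
wrist_force: [1.9, 3.5, 2.7]
grip_width: 0.165
```

>>> step_arm(
  series="0 -1 0.4 0 0 0;0 -0.9 0.3 0 0 0",
)

```text
t: 17.0
tcp_pos: [0.5859, 0.0966, 0.0824]
tcp_rot: [0.703, -0.08, 0.703, 0.08]
wrist_force: [3.6, 3.3, 3.2]
grip_width: 0.17
```

>>> step_arm(
  series="0 -1 0.3 0 0 0;0 -0.9 0.3 0 0 0",
)

```text
t: 17.2
tcp_pos: [0.5868, 0.0948, 0.0823]
tcp_rot: [0.703, -0.08, 0.703, 0.08]
wrist_force: [2.7, 3.7, 4.9]
grip_width: 0.172
```

>>> step_arm(
  series="0 -1 0.3 0 0 0;0 -1 0.3 0 0 0",
)

```text
t: 17.4
tcp_pos: [0.5878, 0.093, 0.0823]
tcp_rot: [0.703, -0.08, 0.703, 0.08]
wrist_force: [2.6, 3.1, 3.6]
grip_width: 0.168
```

>>> step_arm(
  series="0 -1 0.2 0 0 0;0 -1 0.2 0 0 0",
)

```text
t: 17.6
tcp_pos: [0.5886, 0.0911, 0.0822]
tcp_rot: [0.703, -0.08, 0.703, 0.08]
wrist_force: [2.7, 2.8, 3.1]
grip_width: 0.171
```

>>> step_arm(
  series="0 -1 0.2 0 0 0;0 -1 0.2 0 0 0",
)

```text
t: 17.8
tcp_pos: [0.5894, 0.0892, 0.0822]
tcp_rot: [0.702, -0.08, 0.703, 0.08]
wrist_force: [2.8, 2.8, 1.9]
grip_width: 0.169
```

>>> step_arm(
  series="0 -1 0.1 0 0 0;0 -1 0.1 0 0 0",
)

```text
t: 18.0
tcp_pos: [0.59, 0.0874, 0.0822]
tcp_rot: [0.702, -0.08, 0.703, 0.08]
wrist_force: [2.1, 3.0, 3.2]
grip_width: 0.17
```

>>> step_arm(
  series="0 -1 0.1 0 0 0;0 -1 0.1 0 0 0",
)

```text
t: 18.2
tcp_pos: [0.5906, 0.0854, 0.0821]
tcp_rot: [0.702, -0.08, 0.703, 0.08]
wrist_force: [1.8, 3.5, 2.2]
grip_width: 0.165
```

>>> step_arm(
  series="0 -1 0 0 0 0;0 -1 0 0 0 0",
)

```text
t: 18.4
tcp_pos: [0.591, 0.0835, 0.0822]
tcp_rot: [0.702, -0.08, 0.703, 0.08]
wrist_force: [1.1, 2.5, 2.7]
grip_width: 0.167
```

>>> step_arm(
  series="0 -1 0 0 0 0;0 -1 0 0 0 0",
)

```text
t: 18.6
tcp_pos: [0.5915, 0.0816, 0.0821]
tcp_rot: [0.702, -0.08, 0.703, 0.08]
wrist_force: [2.2, 2.4, 1.3]
grip_width: 0.166
```

>>> step_arm(
  series="0 -1 -0.1 0 0 0;0 -1 0 0 0 0",
)

```text
t: 18.8
tcp_pos: [0.5918, 0.0796, 0.0821]
tcp_rot: [0.702, -0.08, 0.703, 0.08]
wrist_force: [1.5, 2.8, 2.0]
grip_width: 0.167
```

>>> step_arm(
  series="0 -1 -0.1 0 0 0;0 -1 -0.1 0 0 0",
)

```text
t: 19.0
tcp_pos: [0.592, 0.0776, 0.0821]
tcp_rot: [0.702, -0.08, 0.703, 0.08]
wrist_force: [1.6, 2.9, 1.0]
grip_width: 0.167
```

>>> step_arm(
  series="0.1 -1 -0.1 0 0 0;0 -1 -0.1 0 0 0",
)

```text
t: 19.2
tcp_pos: [0.5922, 0.0756, 0.082]
tcp_rot: [0.702, -0.08, 0.703, 0.08]
wrist_force: [0.5, 2.4, 0.8]
grip_width: 0.171
```

>>> step_arm(
  series="0 -1 -0.2 0 0 0;0 -1 -0.1 0 0 0",
)

```text
t: 19.4
tcp_pos: [0.5924, 0.0736, 0.082]
tcp_rot: [0.702, -0.08, 0.703, 0.08]
wrist_force: [1.8, 1.9, 0.3]
grip_width: 0.169
```

>>> step_arm(
  series="0 -1 -0.2 0 0 0;0 -1 -0.2 0 0 0",
)

```text
t: 19.6
tcp_pos: [0.5924, 0.0716, 0.0819]
tcp_rot: [0.702, -0.08, 0.703, 0.08]
wrist_force: [0.5, 1.3, -1.3]
grip_width: 0.17
```

>>> step_arm(
  series="0.1 -1 -0.2 0 0 0;0.1 -1 -0.3 0 0 0",
)

```text
t: 19.8
tcp_pos: [0.5924, 0.0695, 0.0818]
tcp_rot: [0.702, -0.08, 0.703, 0.08]
wrist_force: [-0.7, 1.5, 1.0]
grip_width: 0.161
```

>>> step_arm(
  series="0 -1 -0.3 0 0 0;0.1 -0.9 -0.3 0 0 0",
)

```text
t: 20.0
tcp_pos: [0.5923, 0.0676, 0.0818]
tcp_rot: [0.702, -0.08, 0.703, 0.08]
wrist_force: [0.6, 1.5, -0.5]
grip_width: 0.164
```

>>> step_arm(
  series="0 -0.9 -0.3 0 0 0;0.1 -1 -0.3 0 0 0",
)

```text
t: 20.2
tcp_pos: [0.5921, 0.0656, 0.0817]
tcp_rot: [0.702, -0.08, 0.703, 0.08]
wrist_force: [-0.8, 2.4, 0.4]
grip_width: 0.173
```

>>> step_arm(
  series="0 -0.9 -0.4 0 0 0;0.1 -0.9 -0.4 0 0 0",
)

```text
t: 20.4
tcp_pos: [0.5918, 0.0637, 0.0816]
tcp_rot: [0.703, -0.08, 0.703, 0.08]
wrist_force: [-0.9, 1.5, 2.2]
grip_width: 0.166
```

>>> step_arm(
  series="0 -0.9 -0.4 0 0 0;0 -0.9 -0.4 0 0 0",
)

```text
t: 20.6
tcp_pos: [0.5915, 0.0618, 0.0816]
tcp_rot: [0.703, -0.08, 0.703, 0.08]
wrist_force: [-0.9, 2.1, 1.6]
grip_width: 0.169
```

>>> step_arm(
  series="0 -0.9 -0.5 0 0 0;0 -0.9 -0.4 0 0 0",
)

```text
t: 20.8
tcp_pos: [0.591, 0.0598, 0.0816]
tcp_rot: [0.703, -0.08, 0.703, 0.08]
wrist_force: [-1.6, 2.9, 0.1]
grip_width: 0.167
```

>>> step_arm(
  series="0 -0.9 -0.5 0 0 0;0.1 -0.9 -0.5 0 0 0",
)

```text
t: 21.0
tcp_pos: [0.5905, 0.0578, 0.0815]
tcp_rot: [0.703, -0.08, 0.703, 0.08]
wrist_force: [-1.3, 2.2, -0.0]
grip_width: 0.169
```

>>> step_arm(
  series="0 -0.9 -0.5 0 0 0;0.1 -0.8 -0.5 0 0 0",
)

```text
t: 21.2
tcp_pos: [0.5899, 0.056, 0.0815]
tcp_rot: [0.703, -0.08, 0.703, 0.08]
wrist_force: [-1.3, 2.3, 0.3]
grip_width: 0.171
```

>>> step_arm(
  series="0 -0.9 -0.5 0 0 0;0.1 -0.8 -0.5 0 0 0",
)

```text
t: 21.4
tcp_pos: [0.5893, 0.0541, 0.0814]
tcp_rot: [0.703, -0.08, 0.703, 0.08]
wrist_force: [-2.5, 2.6, 1.3]
grip_width: 0.166
```

>>> step_arm(
  series="0 -0.8 -0.6 0 0 0;0.1 -0.8 -0.6 0 0 0",
)

```text
t: 21.6
tcp_pos: [0.5885, 0.0523, 0.0814]
tcp_rot: [0.703, -0.08, 0.703, 0.08]
wrist_force: [-2.0, 2.8, 1.2]
grip_width: 0.17
```

>>> step_arm(
  series="0 -0.8 -0.6 0 0 0;0.1 -0.8 -0.6 0 0 0",
)

```text
t: 21.8
tcp_pos: [0.5877, 0.0505, 0.0813]
tcp_rot: [0.703, -0.08, 0.703, 0.08]
wrist_force: [-2.8, 3.0, 1.5]
grip_width: 0.167
```

>>> step_arm(
  series="0 -0.8 -0.7 0 0 0;0.1 -0.7 -0.7 0 0 0",
)

```text
t: 22.0
tcp_pos: [0.5868, 0.0487, 0.0812]
tcp_rot: [0.703, -0.08, 0.702, 0.08]
wrist_force: [-1.9, 1.7, 1.9]
grip_width: 0.166
```

>>> step_arm(
  series="0 -0.8 -0.7 0 0 0;0.1 -0.7 -0.7 0 0 0",
)

```text
t: 22.2
tcp_pos: [0.5859, 0.0469, 0.0812]
tcp_rot: [0.703, -0.08, 0.702, 0.08]
wrist_force: [-0.9, 2.4, 2.4]
grip_width: 0.171
```

>>> step_arm(
  series="0 -0.7 -0.7 0 0 0;0 -0.7 -0.7 0 0 0",
)

```text
t: 22.4
tcp_pos: [0.5849, 0.0453, 0.0812]
tcp_rot: [0.703, -0.08, 0.702, 0.08]
wrist_force: [-1.2, 3.7, 2.5]
grip_width: 0.167
```

>>> step_arm(
  series="0 -0.7 -0.7 0 0 0;0 -0.7 -0.7 0 0 0",
)

```text
t: 22.6
tcp_pos: [0.584, 0.044, 0.0812]
tcp_rot: [0.703, -0.079, 0.702, 0.08]
wrist_force: [-0.2, 5.5, 1.2]
grip_width: 0.163
```

Tangential force is rising and the travel is falling short, so this may be the end of the thread. I'll take smaller steps.

>>> step_arm(
  series="0 -0.3 -0.3 0 0 0;0 0 0 0 0 0",
)

```text
t: 22.8
tcp_pos: [0.5838, 0.0437, 0.0812]
tcp_rot: [0.703, -0.079, 0.702, 0.08]
wrist_force: [0.4, 4.6, 2.5]
grip_width: 0.167
```

```bash
python3 tab.py 542.2 71.7
```

```text
t 22.8 r 50.12 phi -33.92 z 81.2 Frad -2.3 Ftan -4.0 Fz 2.5 g 0.167
```

>>> step_arm(
  series="0 -0.3 -0.3 0 0 0;0 0 0 0 0 0",
)

```text
t: 23.0
tcp_pos: [0.5837, 0.0435, 0.0812]
tcp_rot: [0.703, -0.079, 0.702, 0.08]
wrist_force: [-0.1, 5.5, 2.7]
grip_width: 0.168
```

```bash
python3 tab.py 542.2 71.7
```

```text
t 23.0 r 50.14 phi -34.22 z 81.2 Frad -3.2 Ftan -4.5 Fz 2.7 g 0.168
```

>>> step_arm(
  series="0 -0.4 -0.4 0 0 0;0 0 0 0 0 0",
)

```text
t: 23.2
tcp_pos: [0.5835, 0.0432, 0.0812]
tcp_rot: [0.703, -0.079, 0.702, 0.08]
wrist_force: [0.2, 6.6, 2.5]
grip_width: 0.165
```

```bash
python3 tab.py 542.2 71.7
```

```text
t 23.2 r 50.12 phi -34.60 z 81.2 Frad -3.5 Ftan -5.6 Fz 2.5 g 0.165
```

>>> step_arm(
  series="0 -0.5 -0.5 0 0 0;0 0 0 0 0 0",
)

```text
t: 23.4
tcp_pos: [0.5832, 0.0428, 0.0812]
tcp_rot: [0.703, -0.079, 0.702, 0.08]
wrist_force: [-0.2, 7.2, 2.0]
grip_width: 0.166
```

```bash
python3 tab.py 542.2 71.7
```

```text
t 23.4 r 50.12 phi -35.17 z 81.2 Frad -4.3 Ftan -5.7 Fz 2.0 g 0.166
```

>>> step_arm(
  series="0 -0.2 -0.8 0 0 0;0 0 0 0 0 0",
)

```text
t: 23.6
tcp_pos: [0.5828, 0.0425, 0.0813]
tcp_rot: [0.704, -0.079, 0.702, 0.08]
wrist_force: [0.9, 6.4, 1.2]
grip_width: 0.166
```

```bash
python3 tab.py 542.2 71.7
```

```text
t 23.6 r 50.03 phi -35.67 z 81.3 Frad -2.9 Ftan -5.7 Fz 1.2 g 0.166
```

>>> step_arm(
  series="0 0 0 0 0 0;0 0 0 0 0 0;0 0 0 0 0 0;0 0 0 0 0 0",
)

```text
t: 24.0
tcp_pos: [0.5829, 0.0425, 0.0813]
tcp_rot: [0.704, -0.079, 0.702, 0.08]
wrist_force: [1.5, 7.0, 1.5]
grip_width: 0.167
```

```bash
python3 tab.py 542.2 71.7
```

```text
t 24.0 r 50.04 phi -35.64 z 81.3 Frad -2.9 Ftan -6.6 Fz 1.5 g 0.167
```

>>> step_arm(
  series="0 -0.5 -0.5 0 0 0;0 0 0 0 0 0",
)

```text
t: 24.2
tcp_pos: [0.5826, 0.0422, 0.0813]
tcp_rot: [0.704, -0.079, 0.701, 0.08]
wrist_force: [0.9, 7.3, 1.6]
grip_width: 0.17
```

```bash
python3 tab.py 542.2 71.7
```

```text
t 24.2 r 50.04 phi -36.17 z 81.3 Frad -3.6 Ftan -6.5 Fz 1.6 g 0.170
```

>>> step_arm(
  series="0 -0.6 -0.6 0 0 0;0 0 0 0 0 0",
)

```text
t: 24.4
tcp_pos: [0.5823, 0.0417, 0.0813]
tcp_rot: [0.704, -0.079, 0.701, 0.081]
wrist_force: [1.0, 8.1, 0.5]
grip_width: 0.169
```

```bash
python3 tab.py 542.2 71.7; python3 -c "
from h import *
for n in ('side','top'): cv2.imwrite('pics/n5'+n+'.png',cv2.resize(cam(n)[0][140:300,240:440],None,fx=4,fy=3.7))"
```

```text
t 24.4 r 50.04 phi -36.79 z 81.3 Frad -4.1 Ftan -7.0 Fz 0.5 g 0.169
```

View pics/n5side.png

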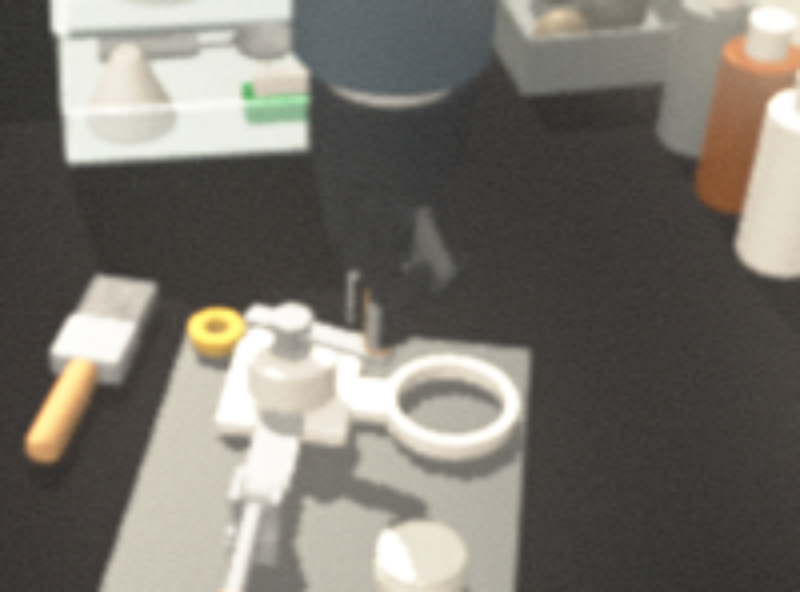

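>>> step_arm(
  series="0 -0.7 -0.7 0 0 0;0 0 0 0 0 0",
)

```text
t: 24.7
tcp_pos: [0.5819, 0.0413, 0.0813]
tcp_rot: [0.704, -0.079, 0.701, 0.081]
wrist_force: [1.6, 9.4, -0.2]
grip_width: 0.167
```

```bash
python3 tab.py 542.2 71.7
```

```text
t 24.7 r 50.04 phi -37.47 z 81.3 Frad -4.5 Ftan -8.4 Fz -0.2 g 0.167
```

>>> step_arm(
  series="0 -0.6 -0.6 0 0 0;0 0 0 0 0 0",
)

```text
t: 24.9
tcp_pos: [0.5816, 0.0409, 0.0813]
tcp_rot: [0.704, -0.078, 0.701, 0.081]
wrist_force: [2.6, 9.4, -0.5]
grip_width: 0.167
```

```bash
python3 tab.py 542.2 71.7
```

```text
t 24.9 r 50.06 phi -38.03 z 81.3 Frad -3.8 Ftan -9.0 Fz -0.5 g 0.167
```

>>> step_arm(
  series="0 -0.7 -0.7 0 0 0;0 0 0 0 0 0;0 0 0 0 0 0",
)

```text
t: 25.2
tcp_pos: [0.5813, 0.0404, 0.0813]
tcp_rot: [0.704, -0.078, 0.701, 0.081]
wrist_force: [1.5, 11.2, 0.0]
grip_width: 0.167
```

```bash
for i in 1 2 3; do python3 -c "
from h import *
s,_=state();print(s['t'],s['wrist_force'],s['wrist_force'][:2]@[-.545,-.839]);cam('top')";done
```

```text
25.2 [ 1.5033 11.2463  0.0128] -10.254922785216646
25.25 [ 1.6869 10.9602 -0.4093] -10.114972873815724
25.3 [ 1.7664 11.5663 -0.2854] -10.666792567049988
```

It's holding a steady nip of about 10.3 N along the path. Now I let go.

>>> step_arm(
  series="0 0 0 0 0 0;0 0 0 0 0 0;0 0 0 0 0 0;0 0 0 0 0 0",
  gripper=0.4,
)

```text
t: 25.75
tcp_pos: [0.5791, 0.037, 0.0808]
tcp_rot: [0.702, -0.08, 0.703, 0.079]
wrist_force: [-0.1, -0.4, 0.3]
grip_width: 0.6
```

```bash
python3 -c "
from h import *
show();cv2.imwrite('pics/w6.png',read_camera('wrist')['img'])"
```

```text
t 25.75 tcp [579.1088  36.9591  80.7608] F [-0.0722 -0.4417  0.3393] g 0.5999224710868001 j [ 0.3334  0.4023 -0.0762  0.0007 -1.0933 -1.6791]
```

View pics/w6.png

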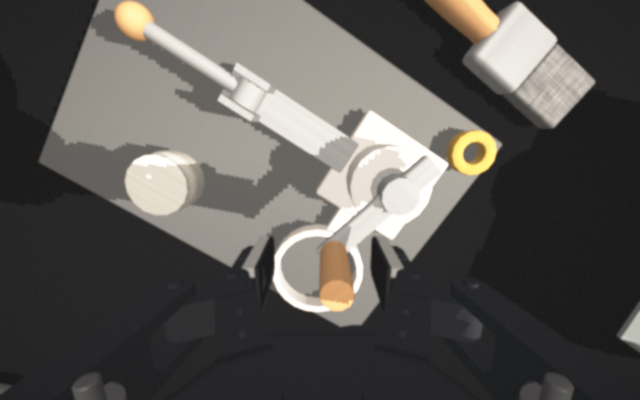

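The force is zero and the grip stands free between the pads, slightly nearer the right one. I'll centre on it and then rise.

>>> step_arm(
  series="0 4 0 0 0 0;-10 0 0 0 0 0;-25 0 0 0 0 0;-40 0 0 0 0 0;-40 0 0 0 0 0",
)

```text
t: 26.3
tcp_pos: [0.5781, 0.0414, 0.1979]
tcp_rot: [0.702, -0.08, 0.703, 0.08]
wrist_force: [0.8, 0.1, 0.4]
grip_width: 0.597
```

>>> step_arm(
  series="-20 -20 -30 0 0 0;0 -20 -30 0 0 0;0 -20 -30 0 0 0;0 -20 -30 0 0 0;0 0 0 0 0 0",
)

```text
t: 26.8
tcp_pos: [0.4772, -0.0654, 0.2178]
tcp_rot: [0.703, -0.079, 0.702, 0.079]
wrist_force: [0.4, 0.9, 0.5]
grip_width: 0.602
```

```bash
python3 - <<'E'
from h import *
show()
S=cam('side');T=cam('top')
cv2.imwrite('pics/f_s.png',cv2.resize(S[0][195:345,240:400],None,fx=4,fy=4,interpolation=cv2.INTER_CUBIC)); cv2.imwrite('pics/f_t.png',cv2.resize(T[0][140:290,310:510],None,fx=4,fy=4,interpolation=cv2.INTER_CUBIC))
for a in (-28,-33,-38):
    P=[.5435+.05*np.cos(np.radians(a)),.073+.05*np.sin(np.radians(a)),.1145]; print(a,(proj(P,S)-[240,195])*4,(proj(P,T)-[310,140])*4)
E
```

```text
t 26.8 tcp [477.2037 -65.4368 217.7659] F [0.4354 0.8714 0.4591] g 0.6020346147419926 j [ 0.1905  0.123  -0.0911  0.0005 -1.3549 -1.5377]
-28 [386.5054  80.4768] [319.4619 185.1273]
-33 [383.9248  85.7072] [327.3371 189.8374]
-38 [380.6142  90.7892] [334.7861 195.2012]
```

View pics/f_s.png

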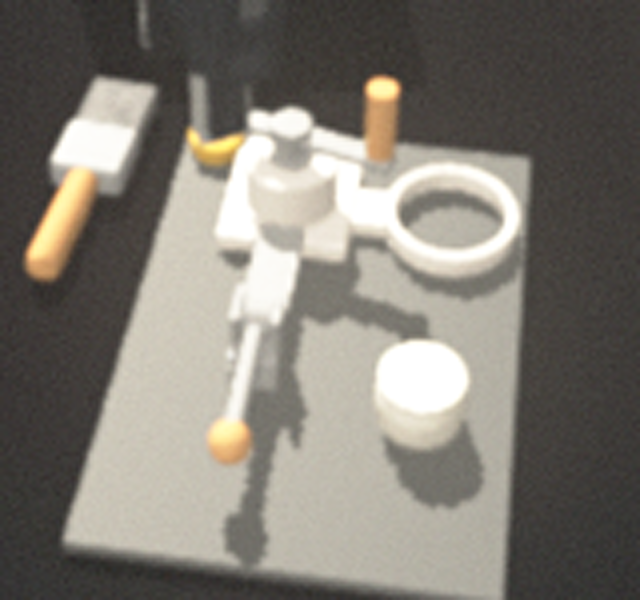

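View pics/f_t.png

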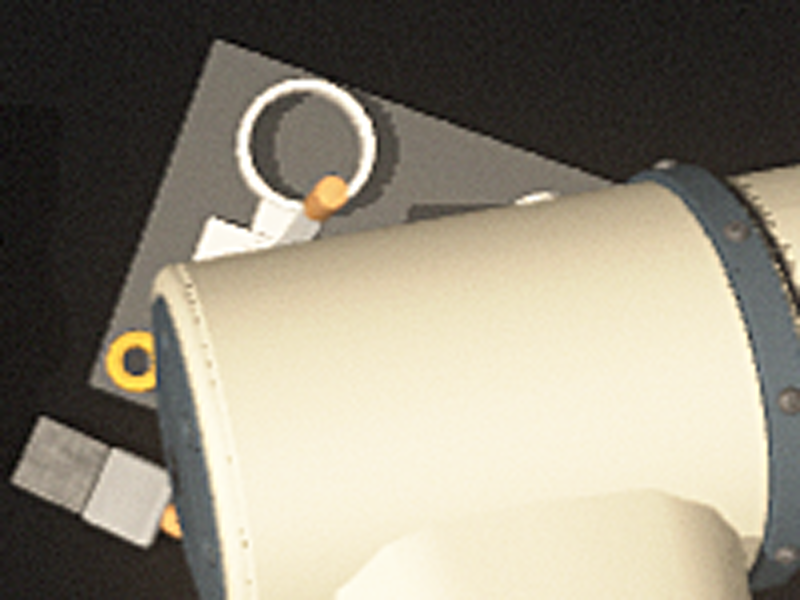

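In both views the grip top (side crop (382,87), top crop (331,188)) fits a crank angle of about -34°, where the stop was felt. The lever is flat and the other things are unmoved. Handing in.

```bash
python3 -c "
from bench import job
print(job.hand_in())"
```

```text
the job is handed in; nothing more can be done
None
```

The bracket is clamped and the thread chaser is nipped at the end of its thread. I handed the job in at about 27 s, with the arm clear of everything.

- **Cam lever:** I pushed it over with the fingers shut until it met its firm stop, at about 21 N. A side-camera check put the ball within 1 pixel of its clamped position.
- **Chaser turns:** Holding the grip, I turned it forward 181°, back 92°, forward 181° and back 90°. That last quarter turn back came up about 2° short, so I added a small correction.
- **End of thread:** I then went forward in small steps and felt the end at about 6.5 rad.
- **Nip:** Three readings along the path gave 10.1 to 10.7 N, which held steady until I let go.

**Last checks:**
- The wrist force was near zero after release.
- In both fixed cameras the grip stands at about -34°, where the stop was felt.
- The brush, tin and nut looked unmoved, though the arm hid part of the top view. The organiser's things were outside the last pictures; I never went near them.

**Less certain:** The force at the end rose more gently than on the cam stop, about 1 to 2 N per mm of command against 6. I judged it the stop because it held 6.5 N at rest, well above the 2 N friction.

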